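# Dry-fit a turned candlestick and a turned finial

## Robot

A 7-joint arm with a two-finger parallel gripper is mounted at the origin on the work surface. World frame = base frame: x ahead of the robot, y to its left, z up, the work surface at z = 0. Lengths are in m, angles in rad, forces in N, time in s.
With the tool pointing down it reaches from about 0.425 to 0.875 m from the base axis. Payload 4.7 kg.
Tool frame: the origin (TCP) lies on the centre line of the jaws, within the pads' length; the fingertips stand ahead of it and the grasp point (between the pads) lies 2 mm behind it (nose_length is the z of the fingertips in the tool frame, in m); z points along the fingers, y is the line along which they close (so a half turn about z gives the same grasp; the last joint's range is limited). The gripper opens to 87 mm and grips with 3 to 60 N. Pads are 19 mm wide; open, the fingers measure 117 mm over their backs; the gripper's body (75 mm by 190 mm) begins 51 mm behind the grasp point.
Start: joints at [1.185, 0.321, -0.07, 1.45, 0.023, 1.371, -0.057], TCP at [0.253, -0.599, 0.24] pointing down, gripper open.
Joint ranges: [-2.86, 2.86], [-0.3, 2.09], [-1.38, 1.24], [0.06, 2.45], [-1.56, 4.7], [0.09, 2.05], [-2.69, 2.69]. Speed limits (rad/s): [2.57, 2.57, 3.14, 3.14, 3.14, 3.14, 3.14].

## Interface

Orientations are given as a rotation vector (axis times angle).
In Python, from bench import * gives the robot as it stands.
- The arm moves only by the tool send_rows, never from a script. Its arguments are lists of equal length, an entry for each row: "xyz": the shift along the tool's x, y, z in mm, a list of three; "dr": the turn, a rotation vector about the tool's x, y, z in rad, a list of three. A call has exactly 10 rows; each row is the pose to reach, as a shift and turn from the pose commanded when the call began, along the tool's axes at that moment; what a row does not reach only later rows make up. A row lasts 1/12 s, in which the tool goes at most 41.7 mm and 7.16 degrees, less where a joint would pass 70% of its speed; a pose out of reach is approached as far as the arm can. A call with a gripper value outside its range is refused whole. "jaw" is the finger opening in mm, from 0 to 87, set as the call begins (left out, the last holds). The fingers move at their own pace and stop on an object; "grip_force" is the grip in N (left out, the last holds). Time passes only in rows, so rows that repeat a pose let the fingers close, or fill a call up. It gives the time, the measured TCP pose, the force, the opening and the grip force at its end, in the units of the state.
- get_state(): the state, without advancing time (a new reading comes with each control period).
- get_image(name): name is "scene" or "top"; returns the picture (420x560x3 uint8, red, green, blue); there is no depth.
- calibration(name): a dict with "vfov" (degrees; the focal length in pixels is half the picture's height over the tangent of half this angle, whatever the lens; pixels are square), "cx", "cy" (the principal point, pixels), "rvec" (rotation vector, rad) and "tvec" (3), from world to camera coordinates, as OpenCV has them. Camera axes: x right, y down, z forward; pixel columns grow to the right and rows downward; lengths in m; the calibration is good to about 2 mm. A picture is of the moment at which its call begins. calibration takes no time and is no camera call.
- close_job(): hands the job in; it is judged then, once.
The state is a dict: "time": time; "joint_positions": joint angles; "qd": joint speeds; "joint_torque": joint torques, N m; "position": TCP position; "tool_rot": TCP orientation; "ft_force": force on the tool from outside, world axes, zero at the start; "torque": the same for the moment, N m; "grip_width": opening from 0.0 (shut) to 1.0 (fully open); "grip_force": force on a finger pad.
Only numpy, scipy, OpenCV 4.12 (cv2) and the standard library are available. Lean on these libraries where they do the work, as an engineer would, in place of code of your own. Each camera call takes 0.05 s, during which the arm holds its last target. There are 200 camera calls.

## Task

Dry-fit the two turned pieces on the bench by pushing each part's socket fully home over the tenon below it, upright: on the square foot build the candlestick, first the wide flat disc, then the tall vase-shaped stem, then the candle cup with the brass-lined hole; on the round foot build the finial, first the bobbin with the narrow waist, then the ball. Leave the small glass jar standing where it is.

Things in the scene. Friction and masses are not known exactly. Their poses are not given: they have to be found in the camera images.
- disc: Wide flat turned disc, 60 mm across and 26 mm high, straight sided. On top stands a tapered tenon 12 mm high (20 mm across at its root, 10 mm at its tip), above the height given. Underneath is a round socket, 24 mm across and 16 mm deep. Pale wood, round about its z axis; origin at the centre of its underside, z up; stands upright at the start.
- vase: Tall vase-shaped turned stem, 62 mm high: 40 mm across at the foot (up to 16 mm), swelling to a straight band 50 mm across from 28 to 42 mm above its underside, then narrowing to a neck 32 mm across. On top stands a tapered tenon 12 mm high (20 mm across at its root, 10 mm at its tip), above the height given. Underneath is a round socket, 24 mm across and 16 mm deep. Pale wood, round about its z axis; origin at the centre of its underside, z up; stands upright at the start.
- cup: Candle cup, 36 mm high: 36 mm across at the foot (up to 16 mm), then a straight band 50 mm across from 20 mm up to the flat top, where a brass ring 30 mm across surrounds a dark hole 23 mm across (look only, a shallow mark). No tenon. Underneath is a round socket, 24 mm across and 16 mm deep. Pale wood, round about its z axis; origin at the centre of its underside, z up; stands upright at the start.
- bobbin: Bobbin, 44 mm high: lower collar 44 mm across up to 16 mm, narrow waist 26 mm across at 22 to 26 mm, upper collar 44 mm across, straight from 31 to 44 mm above its underside. On top stands a tapered tenon 12 mm high (20 mm across at its root, 10 mm at its tip), above the height given. Underneath is a round socket, 24 mm across and 16 mm deep. Pale wood, round about its z axis; origin at the centre of its underside, z up; stands upright at the start.
- ball: Ball finial, 60 mm high: a round collar 38 mm across up to 22 mm, carrying a ball 44 mm across whose centre lies 38 mm above the underside. No tenon. Underneath is a round socket, 24 mm across and 16 mm deep. Pale wood, round about its z axis; origin at the centre of its underside, z up; stands upright at the start.
- square_foot: Square wooden foot, 90 x 90 mm, 24 mm high, screwed to the bench (does not move); its tenon in the middle of the top is like those of the parts, 12 mm high, 20 mm across at the root and 10 mm at the tip. Origin at the centre of its underside, on the bench top; z up, x and y along its sides.
- round_foot: Round wooden foot, 90 mm across with a bevelled edge (72 mm across on top), 24 mm high, screwed to the bench (does not move), with the same tenon. Origin at the centre of its underside, on the bench top, z up.
- jar: Small glass jar with a steel cap, loose, 52 mm across and 65 mm high, standing among the parts. It is not part of the job. Origin at the centre of its underside, z up.
Mind the look-alikes: they are no part of the job. What is shaped like the ball but green or purple is not meant.

How it is judged:
By the outcome, as a careful person would: the job done as asked, in the order asked, and still so for the second after the job is handed in, with the robot touching nothing.
It also fails if it takes over 122 s, if anything falls off the work surface, if the arm or the gripper's body presses on something with over 40 N, if the wrist force passes 120 N, or if a joint passes its speed limit or range.

## Working session

There is one attempt and no reset: what is moved stays moved. The work goes in short steps, Python scripts to look and compute and a tool call to move; the robot and the scene stay as the last step left them, time stands still between calls to the robot, and variables do not carry over. Pictures are saved under pics/ and viewed, at most 14 in all, crops included, and the job is handed in when it is done.

Besides the shell and the picture viewer there is one more tool, called after ">>>" as name(argument=value, ...), one argument or row to a line, values as JSON. send_rows: Moves the arm, as the interface text tells. Its arguments: {"type":"object","properties":{"xyz":{"type":"array"},"dr":{"type":"array"},"jaw":{"type":"number"},"grip_force":{"type":"number"}},"required":["xyz","dr"]}

```bash
mkdir -p pics; ls
python3 - <<'E'
from bench import *
import cv2
for n in ("scene","top"):
    cv2.imwrite(f"pics/{n}0.png",cv2.resize(get_image(n)[:,:,::-1],(800,600),interpolation=cv2.INTER_CUBIC)); print(calibration(n))
print(get_state())
E
```

```text
pics
{'vfov': 51.507595536772, 'cx': 276.05430683408935, 'cy': 210.13779687795758, 'rvec': array([ 0.97797413,  2.67457056, -0.76697327]), 'tvec': array([ 0.37248694, -0.25596533,  0.90901337])}
{'vfov': 47.19625993182807, 'cx': 288.71564908400865, 'cy': 207.39548721617743, 'rvec': array([ 2.1679589 , -2.20413249,  0.08839387]), 'tvec': array([0.02086139, 0.50038454, 0.83025552])}
{'time': 0.1, 'joint_positions': array([ 1.18510964,  0.32172686, -0.07007063,  1.45156781,  0.02265165,
        1.37086611, -0.05693144]), 'qd': array([-0.00040405, -0.00129597, -0.00065771, -0.00376845, -0.00035892,
        0.00031025,  0.00062356]), 'joint_torque': array([ 6.23017204e-04, -4.92571950e+01, -4.05211682e-01, -3.13398671e+01,
       -6.41415012e-02,  3.95710731e-02,  4.52391873e-05]), 'position': array([ 0.2527322 , -0.59831629,  0.23857767]), 'tool_rot': array([-3.07736239e+00, -6.23460407e-01,  7.89347143e-04]), 'ft_force': array([-0.58403939,  0.45820477,  0.82918396]), 'torque': array([-0.02616998, -0.00418395,  0.06206687]), 'grip_force': 0.0, 'grip_width': 1.0016551313980873}
```

View pics/scene0.png

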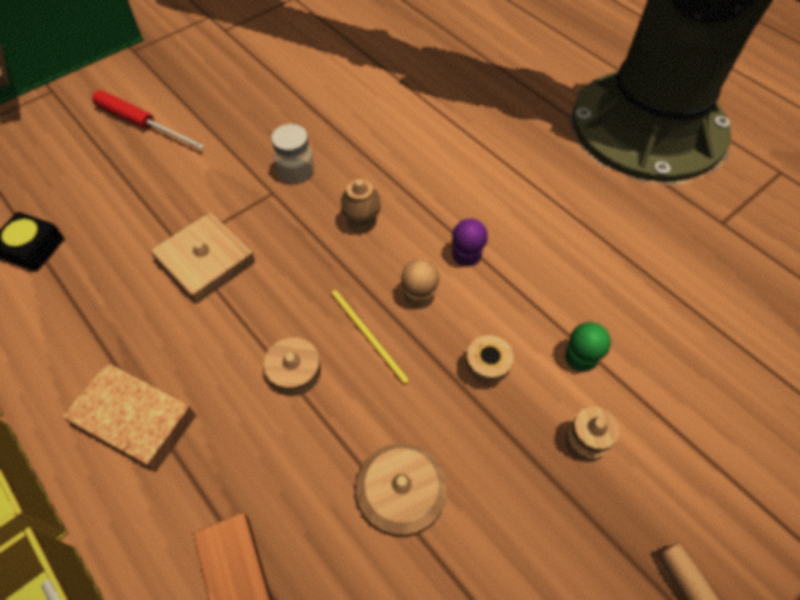

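View pics/top0.png

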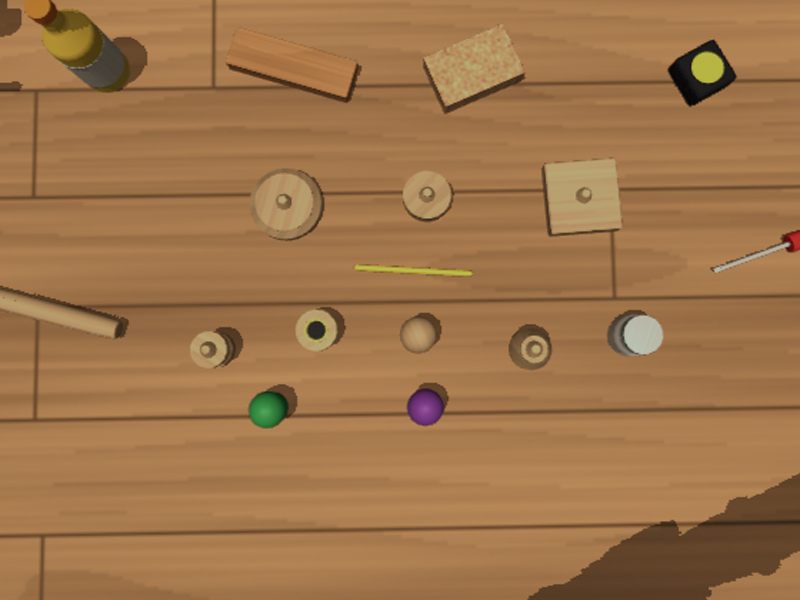

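The scene camera (800x600) shows these objects:

| Object | Pixel |
|---|---|
| square foot | (203,256) |
| round foot | (401,487) |
| disc | (292,362) |
| vase | (360,203) |
| cup | (489,358) |
| bobbin | (592,432) |
| jar | (292,155) |

There are three ball candidates: natural wood (420,282), purple (469,240) and green (588,344). Only the wood one fits the description. I'll check it in enlarged crops.

Run:
```python
import cv2
from bench import *
def crop(n,x,y,w,h,s,o):
    im=get_image(n)[y:y+h,x:x+w,::-1]
    im=cv2.resize(im,None,fx=s,fy=s,interpolation=cv2.INTER_CUBIC)
    for u in range((x//20+1)*20,x+w,20): cv2.line(im,(int((u-x+.5)*s),0),(int((u-x+.5)*s),6 if u%100 else 16),(255,255,255),1)
    for v in range((y//20+1)*20,y+h,20): cv2.line(im,(0,int((v-y+.5)*s)),(6 if v%100 else 16,int((v-y+.5)*s)),(255,255,255),1)
    cv2.imwrite(o,im)
crop("top",130,105,340,195,2.35,"pics/t1.png")
crop("scene",100,85,345,295,2,"pics/s1.png")
```

```text
(no output)
```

View pics/t1.png

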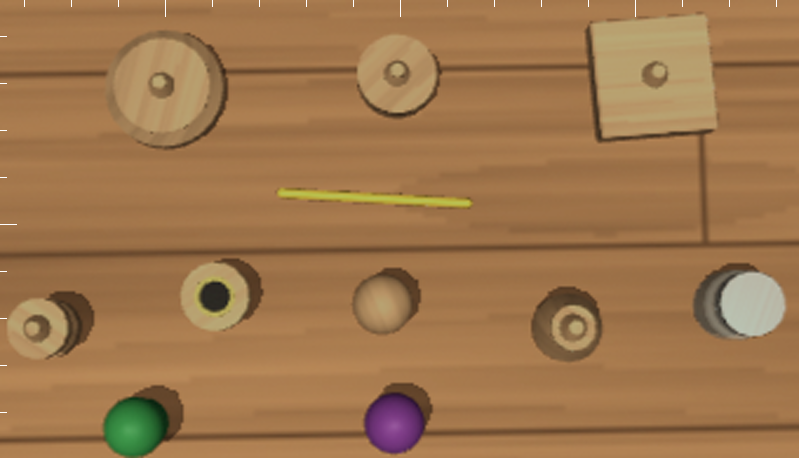

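View pics/s1.png

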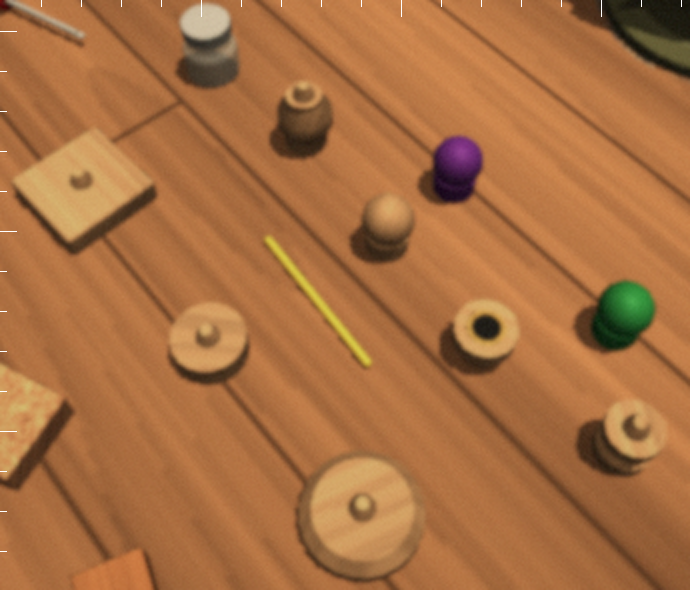

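The crops confirm the ball: the natural-wood one at top-crop (382,304), scene-crop (388,219). The green one (135,427) and the purple one (395,423) are the look-alikes. Next I'll compute positions from both cameras.

```bash
cat > h.py <<'E'
import numpy as np, cv2
from scipy.spatial.transform import Rotation as R
from bench import *
def ray(n,u,v,z):
    c=calibration(n); f=210/np.tan(np.radians(c["vfov"]/2))
    Rm=R.from_rotvec(c["rvec"]).as_matrix(); C=-Rm.T@c["tvec"]
    d=Rm.T@[(u-c["cx"])/f,(v-c["cy"])/f,1]
    return (C+d*(z-C[2])/d[2])
def T(px,py,z): return ray("top",130+px/2.35-.5,105+py/2.35-.5,z)
def S(px,py,z): return ray("scene",100+px/2-.5,85+py/2-.5,z)
def go(p,yaw=None):
    "shift mm in tool axes to world point p; dr for tool pointing down with tool x at yaw"
    s=get_state(); Rt=R.from_rotvec(s["tool_rot"])
    xa=Rt.as_matrix()[:,0]; y0=np.arctan2(xa[1],xa[0])
    if yaw is None: yaw=y0
    Rg=R.from_euler('z',yaw)*R.from_euler('x',np.pi)
    print("at",(s["position"]*1000).round(1),"yaw",round(y0,3),"F",s["ft_force"].round(1),"w",round(s["grip_width"]*87,1),"gf",round(s["grip_force"],1),"t",round(s["time"],2),"q",s["joint_positions"].round(2))
    print("shift",Rt.inv().apply(np.array(p)-s["position"]*1000).round(1),"dr",(Rt.inv()*Rg).as_rotvec().round(3))
E
python3 - <<'E'
from h import *
import bench; print([n for n in dir(bench) if n[0]!='_'], getattr(bench,'nose_length',None))
D={"round":((159,81),(363,503),.036),"disc":((399,69),(207,330),.038),"square":((657,70),(80,178),.036),
"bobbin":((32,327),(638,424),.056),"cup":((214,296),(487,327),.036),"ball":((382,304),(388,219),.038),"vase":((577,326),(304,91),.074),
"jar":((752,304),(206,22),.065)}
for k,(t,s,z) in D.items():
    a,b=T(*t,z),S(*s,z); print(k,(a*1000).round(1),(b*1000).round(1),"r",np.hypot(a[0],a[1]).round(3))
for k,p,z in [("roundtop",(162,86),.024),("disctop",(398,74),.026),("sq",(653,76),.024),("bob",(38,328),.044),("vase",(573,328),.062),("green",(135,427),.038),("purple",(395,423),.038)]: print(k,(T(*p,z)*1000).round(1))
E
```

```text
['MotionError', 'calibration', 'close_job', 'get_image', 'get_state', 'nose_length'] 0.017
round [621.8 170.6  36. ] [620.8 167.7  36. ] r 0.645
disc [627.6  -7.9  38. ] [626.4  -9.   38. ] r 0.628
square [ 624.4 -200.3   36. ] [ 625.1 -199.    36. ] r 0.656
bobbin [440.9 257.8  56. ] [442.4 253.7  56. ] r 0.511
cup [461.5 130.7  36. ] [460.1 126.5  36. ] r 0.48
ball [453.5   7.7  38. ] [452.9   3.3  38. ] r 0.454
vase [ 435.2 -127.9   74. ] [ 437.4 -125.    74. ] r 0.454
jar [ 448.6 -254.1   65. ] [ 448.9 -256.4   65. ] r 0.516
roundtop [620.6 170.6  24. ]
disctop [626.6  -7.5  26. ]
sq [ 622.5 -200.3   24. ]
bob [440.2 257.1  44. ]
vase [ 433.8 -127.2   62. ]
green [367.5 188.2  38. ]
purple [ 3.671e+02 -2.000e-01  3.800e+01]
```

```bash
python3 -c "
from h import *
go((627,-8.5,130),0)"
```

```text
at [ 252.8 -598.5  238.9] yaw 0.4 F [ 0.1  0.1 -0.2] w 87.1 gf 0.0 t 0.2 q [ 1.19  0.32 -0.07  1.45  0.02  1.37 -0.06]
shift [ 574.3 -397.7  109.3] dr [-0.001  0.     0.4  ]
```

>>> send_rows(
  xyz=[
    [10,-7,2],
    [35,-24,7],
    [70,-48,13],
    [105,-73,20],
    [140,-97,27],
    [175,-121,33],
    [210,-145,40],
    [240,-166,46],
    [265,-183,50],
    [287,-199,55],
  ],
  dr=[
    [0,0,0.02],
    [0,0,0.05],
    [0,0,0.1],
    [0,0,0.15],
    [0,0,0.2],
    [0,0,0.25],
    [0,0,0.3],
    [0,0,0.35],
    [0,0,0.39],
    [0,0,0.4],
  ],
  jaw=80,
)

```text
time: 1.03
position: [0.4415, -0.3005, 0.1844]
tool_rot: [-3.141, -0.002, -0.001]
ft_force: [-0.0, -0.6, -0.3]
grip_width: 0.92
grip_force: 0.0
```

>>> send_rows(
  xyz=[
    [15,-24,4],
    [35,-55,10],
    [58,-92,17],
    [82,-130,24],
    [106,-168,31],
    [130,-206,38],
    [153,-242,44],
    [172,-272,50],
    [183,-289,53],
    [187,-295,54],
  ],
  dr=[
    [0,0,0],
    [0,0,0],
    [0,0,0],
    [0,0,0],
    [0,0,0],
    [0,0,0],
    [0,0,0],
    [0,0,0],
    [0,0,0],
    [0,0,0],
  ],
)

```text
time: 1.87
position: [0.6281, -0.0011, 0.1295]
tool_rot: [-3.137, -0.012, 0.0]
ft_force: [0.1, -0.1, 0.4]
grip_width: 0.921
grip_force: 0.0
```

```bash
python3 -c "
from h import *
go((627,-8.5,20),0)"
```

```text
at [628.1  -1.1 129.5] yaw 0.008 F [ 0.1 -0.1  0.4] w 80.2 gf 0.0 t 1.87 q [ 0.34  0.39 -0.47  1.63  0.18  1.17 -1.74]
shift [ -1.2   8.  109.4] dr [-0.005  0.     0.008]
```

>>> send_rows(
  xyz=[
    [0,2,5],
    [-1,5,20],
    [-1,7,38],
    [-1,7,56],
    [-1,7,72],
    [-1,7,84],
    [-1,7,92],
    [-1,7,95],
    [-1,7,95],
    [-1,7,95],
  ],
  dr=[
    [-0.005,0,0.008],
    [-0.005,0,0.008],
    [-0.005,0,0.008],
    [-0.005,0,0.008],
    [-0.005,0,0.008],
    [-0.005,0,0.008],
    [-0.005,0,0.008],
    [-0.005,0,0.008],
    [-0.005,0,0.008],
    [-0.005,0,0.008],
  ],
)

```text
time: 2.7
position: [0.6262, -0.0162, 0.036]
tool_rot: [3.136, -0.013, 0.001]
ft_force: [-0.1, 0.0, -0.2]
grip_width: 0.92
grip_force: 0.0
```

```bash
python3 -c "
from h import *
go((627,-8.5,20),0)"
```

```text
at [626.2 -16.2  36. ] yaw -0.009 F [-0.1  0.  -0.2] w 80.0 gf 0.0 t 2.7 q [ 0.33  0.48 -0.44  1.71  0.24  1.01 -1.77]
shift [ 0.7 -7.8 16. ] dr [ 0.005 -0.001 -0.009]
```

>>> send_rows(
  xyz=[
    [0,-3,2],
    [1,-7,6],
    [1,-8,10],
    [1,-8,14],
    [1,-8,16],
    [1,-8,16],
    [1,-8,16],
    [1,-8,16],
    [1,-8,16],
    [1,-8,16],
  ],
  dr=[
    [0.005,0,-0.009],
    [0.005,0,-0.009],
    [0.005,0,-0.009],
    [0.005,0,-0.009],
    [0.005,0,-0.009],
    [0.005,0,-0.009],
    [0.005,0,-0.009],
    [0.005,0,-0.009],
    [0.005,0,-0.009],
    [0.005,0,-0.009],
  ],
)

```text
time: 3.53
position: [0.6272, -0.008, 0.0197]
tool_rot: [3.141, 0.001, 0.001]
ft_force: [0.6, 1.0, 0.3]
grip_width: 0.917
grip_force: 0.0
```

>>> send_rows(
  xyz=[
    [0,0,0],
    [0,0,0],
    [0,0,0],
    [0,0,0],
    [0,0,0],
    [0,0,0],
    [0,0,0],
    [0,0,0],
    [0,0,0],
    [0,0,0],
  ],
  dr=[
    [0,0,0],
    [0,0,0],
    [0,0,0],
    [0,0,0],
    [0,0,0],
    [0,0,0],
    [0,0,0],
    [0,0,0],
    [0,0,0],
    [0,0,0],
  ],
  jaw=50,
  grip_force=30,
)

```text
time: 4.37
position: [0.627, -0.0079, 0.0195]
tool_rot: [3.141, 0.001, 0.0]
ft_force: [0.3, 0.6, 0.7]
grip_width: 0.686
grip_force: 30.0
```

```bash
python3 -c "
from h import *
go((624.5,-199.7,90),0)"
```

```text
at [627.   -7.9  19.5] yaw 0.001 F [0.3 0.6 0.7] w 59.7 gf 30.0 t 4.37 q [ 0.32  0.5  -0.44  1.71  0.25  0.98 -1.78]
shift [ -2.7 191.8 -70.5] dr [ 0.    -0.     0.001]
```

>>> send_rows(
  xyz=[
    [0,0,-8],
    [0,0,-22],
    [0,2,-40],
    [0,12,-52],
    [0,30,-58],
    [-1,52,-58],
    [-1,76,-58],
    [-1,100,-58],
    [-2,124,-58],
    [-2,148,-58],
  ],
  dr=[
    [0,0,0],
    [0,0,0],
    [0,0,0],
    [0,0,0],
    [0,0,0],
    [0,0,0],
    [0,0,0],
    [0,0,0],
    [0,0,0],
    [0,0,0],
  ],
)

```text
time: 5.2
position: [0.6251, -0.1582, 0.0789]
tool_rot: [3.141, 0.0, 0.002]
ft_force: [-0.6, 0.6, -0.6]
grip_width: 0.684
grip_force: 30.0
```

>>> send_rows(
  xyz=[
    [0,18,0],
    [-1,31,0],
    [-1,40,0],
    [-1,44,0],
    [-1,44,0],
    [-1,44,0],
    [-1,44,0],
    [-1,44,0],
    [-1,44,0],
    [-1,44,0],
  ],
  dr=[
    [0,0,0],
    [0,0,0],
    [0,0,0],
    [0,0,0],
    [0,0,0],
    [0,0,0],
    [0,0,0],
    [0,0,0],
    [0,0,0],
    [0,0,0],
  ],
)

```text
time: 6.03
position: [0.6243, -0.1991, 0.0775]
tool_rot: [-3.141, -0.003, 0.0]
ft_force: [0.3, -0.3, 0.2]
grip_width: 0.685
grip_force: 30.0
```

```bash
cat >> h.py <<'E'
def crop(n,x,y,w,h,s,o):
    im=get_image(n)[y:y+h,x:x+w,::-1]
    im=cv2.resize(im,None,fx=s,fy=s,interpolation=cv2.INTER_CUBIC)
    cv2.imwrite(o,im)
E
python3 -c "
from h import *
go((624.5,-199.7,46),0)
crop('scene',50,60,250,190,3,'pics/s2.png')"
```

```text
at [ 624.3 -199.1   77.5] yaw 0.002 F [ 0.3 -0.3  0.2] w 59.6 gf 30.0 t 6.03 q [ 0.57  0.48 -0.39  1.6   0.2   1.1  -1.44]
shift [ 0.2  0.6 31.5] dr [-0.     0.     0.002]
```

View pics/s2.png

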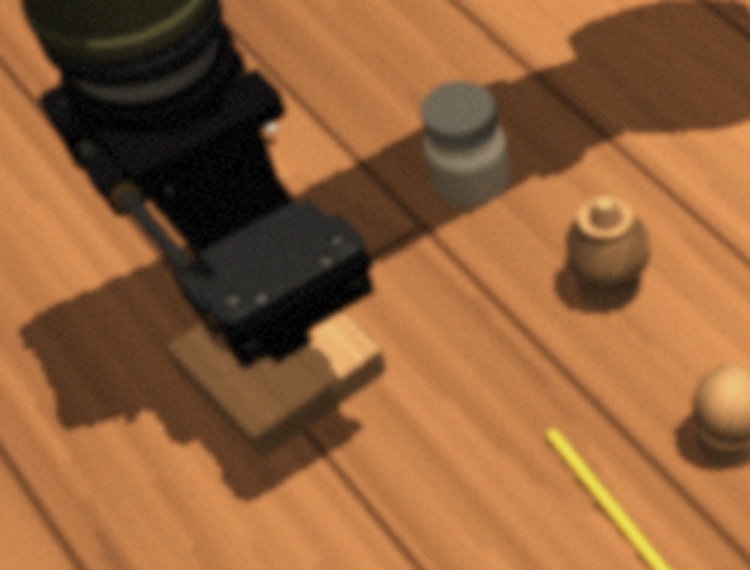

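The scene crop shows the gripper at (270,290) hiding the disc above the square foot, with nothing disturbed. I'll lower the disc.

>>> send_rows(
  xyz=[
    [0,1,4],
    [0,1,10],
    [0,1,16],
    [0,1,20],
    [0,1,23],
    [0,1,26],
    [0,1,28],
    [0,1,30],
    [0,1,30],
    [0,1,30],
  ],
  dr=[
    [0,0,0.002],
    [0,0,0.002],
    [0,0,0.002],
    [0,0,0.002],
    [0,0,0.002],
    [0,0,0.002],
    [0,0,0.002],
    [0,0,0.002],
    [0,0,0.002],
    [0,0,0.002],
  ],
)

```text
time: 6.92
position: [0.6242, -0.2009, 0.0475]
tool_rot: [3.142, -0.002, 0.0]
ft_force: [0.0, 0.7, 0.3]
grip_width: 0.682
grip_force: 30.0
```

```bash
python3 -c "
from h import *
go((624.5,-199.7,43),0)"
```

```text
at [ 624.2 -200.9   47.5] yaw -0.001 F [0.  0.7 0.3] w 59.3 gf 30.0 t 6.92 q [ 0.56  0.51 -0.38  1.62  0.21  1.05 -1.45]
shift [ 0.3 -1.2  4.5] dr [ 0.    -0.    -0.001]
```

>>> send_rows(
  xyz=[
    [0,-1,1],
    [0,-1,2],
    [0,-1,3],
    [0,-1,4],
    [0,-1,5],
    [0,-1,5],
    [0,-1,5],
    [0,-1,5],
    [0,-1,5],
    [0,-1,5],
  ],
  dr=[
    [0,0,0],
    [0,0,0],
    [0,0,0],
    [0,0,0],
    [0,0,0],
    [0,0,0],
    [0,0,0],
    [0,0,0],
    [0,0,0],
    [0,0,0],
  ],
)

```text
time: 7.75
position: [0.6243, -0.2006, 0.0435]
tool_rot: [3.14, -0.003, 0.001]
ft_force: [-1.9, -1.9, 5.3]
grip_width: 0.684
grip_force: 30.0
```

```bash
python3 -c "
from h import *
go((624.5,-199.7,43),0)"
```

```text
at [ 624.3 -200.6   43.5] yaw -0.002 F [-1.9 -1.9  5.3] w 59.5 gf 30.0 t 7.75 q [ 0.56  0.52 -0.38  1.63  0.21  1.04 -1.45]
shift [ 0.2 -0.9  0.5] dr [ 0.001 -0.    -0.002]
```

>>> send_rows(
  xyz=[
    [0,0,1],
    [0,0,2],
    [0,0,2],
    [0,0,2],
    [0,0,2],
    [0,0,2],
    [0,0,1],
    [0,0,1],
    [0,0,1],
    [0,0,1],
  ],
  dr=[
    [0,0,0],
    [0,0,0],
    [0,0,0],
    [0,0,0],
    [0,0,0],
    [0,0,0],
    [0,0,0],
    [0,0,0],
    [0,0,0],
    [0,0,0],
  ],
)

```text
time: 8.58
position: [0.6243, -0.2006, 0.0435]
tool_rot: [3.14, -0.003, 0.001]
ft_force: [-3.9, -0.6, 9.9]
grip_width: 0.686
grip_force: 30.0
```

>>> send_rows(
  xyz=[
    [0,0,0],
    [0,0,0],
    [0,0,0],
    [0,0,0],
    [0,0,0],
    [0,0,-2],
    [0,0,-10],
    [0,0,-25],
    [0,0,-40],
    [0,0,-55],
  ],
  dr=[
    [0,0,0],
    [0,0,0],
    [0,0,0],
    [0,0,0],
    [0,0,0],
    [0,0,0],
    [0,0,0],
    [0,0,0],
    [0,0,0],
    [0,0,0],
  ],
  jaw=78,
)

```text
time: 9.42
position: [0.6238, -0.2005, 0.0972]
tool_rot: [3.141, -0.003, -0.001]
ft_force: [0.3, 0.5, 1.0]
grip_width: 0.891
grip_force: 0.0
```

>>> send_rows(
  xyz=[
    [0,0,-12],
    [-10,-4,-24],
    [-30,-12,-30],
    [-56,-22,-30],
    [-84,-33,-30],
    [-112,-44,-30],
    [-140,-55,-30],
    [-164,-64,-30],
    [-182,-72,-30],
    [-189,-74,-30],
  ],
  dr=[
    [0,0,0],
    [0,0,0],
    [0,0,0],
    [0,0,0],
    [0,0,0],
    [0,0,0],
    [0,0,0],
    [0,0,0],
    [0,0,0],
    [0,0,0],
  ],
)

```text
time: 10.25
position: [0.4326, -0.1249, 0.1265]
tool_rot: [3.141, -0.002, -0.003]
ft_force: [0.7, 0.7, -0.8]
grip_width: 0.893
grip_force: 0.0
```

>>> send_rows(
  xyz=[
    [0,0,0],
    [0,0,0],
    [0,0,0],
    [0,0,0],
    [0,0,0],
    [0,0,0],
    [0,0,0],
    [0,0,0],
    [0,0,0],
    [0,0,0],
  ],
  dr=[
    [0,0,0],
    [0,0,0],
    [0,0,0],
    [0,0,0],
    [0,0,0],
    [0,0,0],
    [0,0,0],
    [0,0,0],
    [0,0,0],
    [0,0,0],
  ],
)

```text
time: 11.08
position: [0.4353, -0.1256, 0.1265]
tool_rot: [3.142, -0.002, -0.0]
ft_force: [0.2, -0.6, -0.0]
grip_width: 0.897
grip_force: 0.0
```

```bash
python3 -c "
from h import *
go((435,-126.5,33),0)
crop('scene',70,90,250,190,3,'pics/s3.png')"
```

```text
at [ 435.3 -125.6  126.5] yaw -0.001 F [ 0.2 -0.6 -0. ] w 78.0 gf 0.0 t 11.08 q [ 0.67  0.01 -0.45  2.04  0.01  1.09 -1.35]
shift [-0.3  0.9 93.5] dr [ 0.     0.    -0.001]
```

View pics/s3.png

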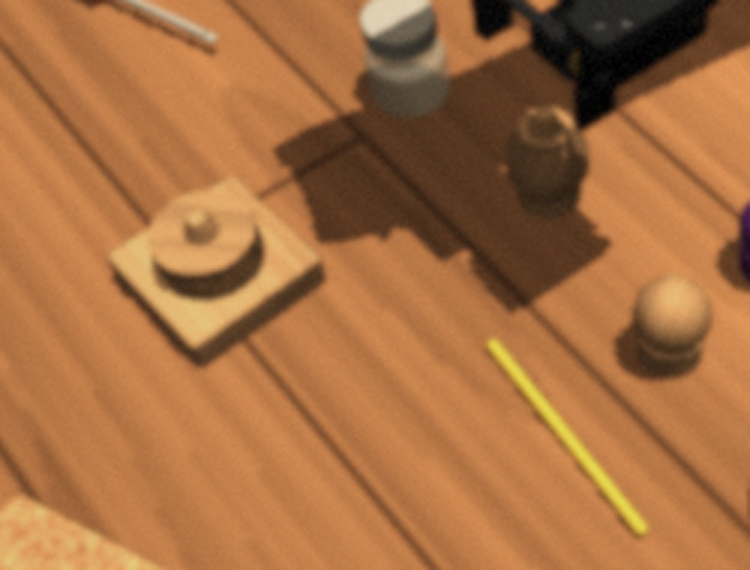

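The crop shows the disc flat on the square foot with its tenon tip at crop (200,218), and the vase untouched at (545,160). I'll descend on the vase.

>>> send_rows(
  xyz=[
    [0,1,6],
    [0,1,18],
    [0,1,32],
    [0,1,48],
    [0,1,63],
    [0,1,76],
    [0,1,86],
    [0,1,92],
    [0,1,93],
    [0,1,93],
  ],
  dr=[
    [0,0,0],
    [0,0,0],
    [0,0,0],
    [0,0,0],
    [0,0,0],
    [0,0,0],
    [0,0,0],
    [0,0,0],
    [0,0,0],
    [0,0,0],
  ],
)

```text
time: 11.97
position: [0.4352, -0.1266, 0.0334]
tool_rot: [-3.141, 0.002, 0.0]
ft_force: [0.7, 0.1, 0.4]
grip_width: 0.897
grip_force: 0.0
```

>>> send_rows(
  xyz=[
    [0,0,0],
    [0,0,0],
    [0,0,0],
    [0,0,0],
    [0,0,0],
    [0,0,0],
    [0,0,0],
    [0,0,0],
    [0,0,0],
    [0,0,0],
  ],
  dr=[
    [0,0,0],
    [0,0,0],
    [0,0,0],
    [0,0,0],
    [0,0,0],
    [0,0,0],
    [0,0,0],
    [0,0,0],
    [0,0,0],
    [0,0,0],
  ],
  jaw=40,
  grip_force=30,
)

```text
time: 12.8
position: [0.4355, -0.1269, 0.0338]
tool_rot: [3.141, -0.002, 0.001]
ft_force: [-0.9, -0.8, 3.9]
grip_width: 0.565
grip_force: 30.0
```

```bash
python3 -c "
from h import *
print(ray('scene',136.3,162.3,.062)*1000)
go((624.3,-200.3,120),0)"
```

```text
[ 622.06262394 -201.21647764   62.        ]
at [ 435.5 -126.9   33.8] yaw -0.001 F [-0.9 -0.8  3.9] w 49.2 gf 30.0 t 12.8 q [ 0.65  0.15 -0.45  2.13  0.08  0.88 -1.42]
shift [189.   73.2 -86.1] dr [ 0.001 -0.    -0.001]
```

>>> send_rows(
  xyz=[
    [0,0,-6],
    [0,0,-18],
    [0,0,-34],
    [0,0,-52],
    [4,1,-68],
    [14,5,-80],
    [30,12,-86],
    [50,20,-86],
    [72,28,-86],
    [94,36,-86],
  ],
  dr=[
    [0,0,0],
    [0,0,0],
    [0,0,0],
    [0,0,0],
    [0,0,0],
    [0,0,0],
    [0,0,0],
    [0,0,0],
    [0,0,0],
    [0,0,0],
  ],
)

```text
time: 13.63
position: [0.5298, -0.1629, 0.1195]
tool_rot: [-3.141, 0.002, 0.001]
ft_force: [-0.3, -0.1, 0.4]
grip_width: 0.565
grip_force: 30.0
```

>>> send_rows(
  xyz=[
    [20,8,0],
    [42,16,0],
    [62,24,0],
    [78,30,0],
    [88,35,0],
    [94,37,0],
    [95,37,0],
    [95,37,0],
    [95,37,0],
    [95,37,0],
  ],
  dr=[
    [0,0,0],
    [0,0,0],
    [0,0,0],
    [0,0,0],
    [0,0,0],
    [0,0,0],
    [0,0,0],
    [0,0,0],
    [0,0,0],
    [0,0,0],
  ],
)

```text
time: 14.47
position: [0.6235, -0.1994, 0.1196]
tool_rot: [3.142, -0.001, -0.001]
ft_force: [0.9, 0.4, -0.5]
grip_width: 0.56
grip_force: 30.0
```

```bash
python3 -c "
from h import *
go((624.3,-200.5,87.5),0)
crop('top',350,60,140,140,4,'pics/t2.png')"
```

```text
at [ 623.5 -199.4  119.6] yaw -0.001 F [ 0.9  0.4 -0.5] w 48.8 gf 30.0 t 14.47 q [ 0.58  0.44 -0.41  1.57  0.18  1.17 -1.43]
shift [ 0.8  1.1 32.1] dr [ 0.     0.001 -0.001]
```

View pics/t2.png

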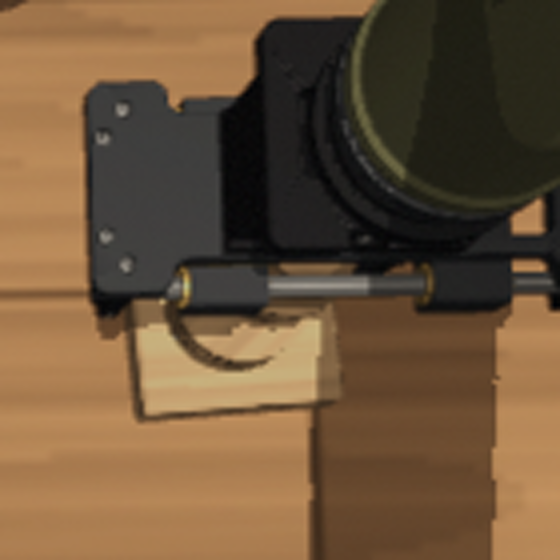

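The top crop shows the gripper hiding the vase, with the square foot below at (235,370). I'll lower the vase in stages and watch the force.

>>> send_rows(
  xyz=[
    [1,1,4],
    [1,1,10],
    [1,1,16],
    [1,1,20],
    [1,1,23],
    [1,1,26],
    [1,1,28],
    [1,1,30],
    [1,1,31],
    [1,1,31],
  ],
  dr=[
    [0,0,0],
    [0,0,0],
    [0,0,0],
    [0,0,0],
    [0,0,0],
    [0,0,0],
    [0,0,0],
    [0,0,0],
    [0,0,0],
    [0,0,0],
  ],
)

```text
time: 15.35
position: [0.6251, -0.2009, 0.0883]
tool_rot: [3.142, -0.002, -0.0]
ft_force: [-0.5, -0.4, -0.6]
grip_width: 0.56
grip_force: 30.0
```

```bash
python3 -c "
from h import *
go((624.3,-200.5,83.5),0)"
```

```text
at [ 625.1 -200.9   88.3] yaw -0.001 F [-0.5 -0.4 -0.6] w 48.7 gf 30.0 t 15.35 q [ 0.58  0.47 -0.4   1.59  0.2   1.12 -1.44]
shift [-0.8 -0.4  4.8] dr [ 0.     0.    -0.001]
```

>>> send_rows(
  xyz=[
    [-1,0,1],
    [-1,0,2],
    [-1,0,3],
    [-1,0,4],
    [-1,0,5],
    [-1,0,6],
    [-1,0,7],
    [-1,0,7],
    [-1,0,7],
    [-1,0,7],
  ],
  dr=[
    [0,0,0],
    [0,0,0],
    [0,0,0],
    [0,0,0],
    [0,0,0],
    [0,0,0],
    [0,0,0],
    [0,0,0],
    [0,0,0],
    [0,0,0],
  ],
)

```text
time: 16.18
position: [0.6244, -0.2009, 0.0839]
tool_rot: [3.141, -0.002, 0.001]
ft_force: [-4.1, 0.2, 10.2]
grip_width: 0.562
grip_force: 30.0
```

```bash
python3 -c "
from h import *
go((624.3,-200.5,83.5),0)"
```

```text
at [ 624.4 -200.9   83.9] yaw -0.001 F [-4.1  0.2 10.2] w 48.9 gf 30.0 t 16.18 q [ 0.58  0.48 -0.4   1.6   0.2   1.11 -1.44]
shift [-0.1 -0.4  0.4] dr [ 0.001 -0.    -0.001]
```

>>> send_rows(
  xyz=[
    [0,0,-1],
    [0,0,-2],
    [0,0,-2],
    [0,0,-2],
    [0,0,-2],
    [0,0,-6],
    [0,0,-16],
    [0,0,-30],
    [0,0,-46],
    [0,0,-62],
  ],
  dr=[
    [0,0,0],
    [0,0,0],
    [0,0,0],
    [0,0,0],
    [0,0,0],
    [0,0,0],
    [0,0,0],
    [0,0,0],
    [0,0,0],
    [0,0,0],
  ],
  jaw=78,
)

```text
time: 17.02
position: [0.6246, -0.2009, 0.1457]
tool_rot: [3.141, -0.002, 0.002]
ft_force: [-0.1, 0.2, -0.3]
grip_width: 0.893
grip_force: 0.0
```

>>> send_rows(
  xyz=[
    [0,0,-8],
    [-6,-12,-10],
    [-18,-36,-10],
    [-34,-69,-10],
    [-50,-101,-10],
    [-66,-134,-10],
    [-82,-166,-10],
    [-98,-198,-10],
    [-114,-230,-10],
    [-128,-260,-10],
  ],
  dr=[
    [0,0,0],
    [0,0,0],
    [0,0,0],
    [0,0,0],
    [0,0,0],
    [0,0,0],
    [0,0,0],
    [0,0,0],
    [0,0,0],
    [0,0,0],
  ],
)

```text
time: 17.85
position: [0.494, 0.0617, 0.1531]
tool_rot: [3.141, -0.0, -0.002]
ft_force: [0.5, 0.5, 0.6]
grip_width: 0.899
grip_force: 0.0
```

>>> send_rows(
  xyz=[
    [-14,-28,8],
    [-24,-50,18],
    [-31,-63,26],
    [-35,-69,32],
    [-35,-69,32],
    [-35,-69,32],
    [-35,-69,32],
    [-35,-69,32],
    [-35,-69,32],
    [-35,-69,32],
  ],
  dr=[
    [0,0,0],
    [0,0,0],
    [0,0,0],
    [0,0,0],
    [0,0,0],
    [0,0,0],
    [0,0,0],
    [0,0,0],
    [0,0,0],
    [0,0,0],
  ],
)

```text
time: 18.68
position: [0.4621, 0.1276, 0.1217]
tool_rot: [-3.142, 0.004, -0.001]
ft_force: [0.7, -0.3, -0.5]
grip_width: 0.892
grip_force: 0.0
```

```bash
python3 -c "
from h import *
go((461,128.5,26),0)
crop('scene',70,60,250,190,3,'pics/s4.png')"
```

```text
at [462.1 127.6 121.7] yaw -0.003 F [ 0.7 -0.3 -0.5] w 77.6 gf 0.0 t 18.68 q [ 0.31  0.09 -0.66  1.99  0.06  1.08 -1.95]
shift [-1.1 -0.9 95.7] dr [-0.    -0.    -0.003]
```

View pics/s4.png

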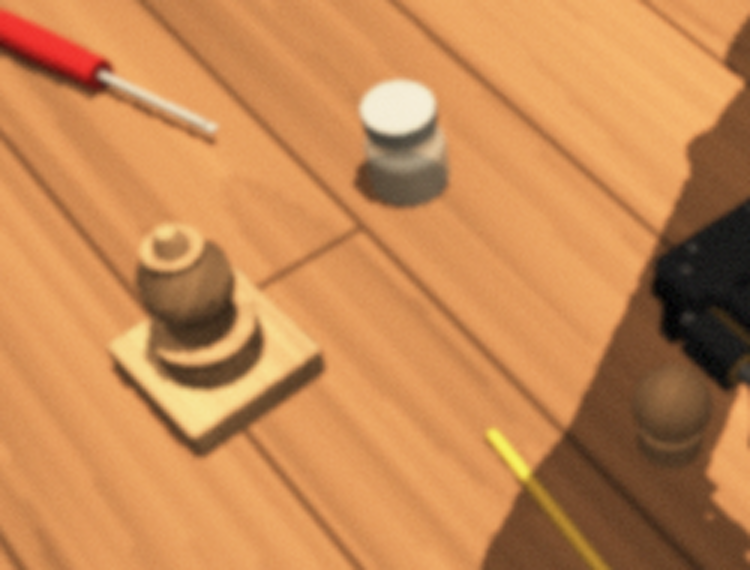

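The vase stands upright on the disc, tenon tip at crop (172,238). Next is the cup.

>>> send_rows(
  xyz=[
    [-1,-1,6],
    [-1,-1,18],
    [-1,-1,32],
    [-1,-1,48],
    [-1,-1,63],
    [-1,-1,77],
    [-1,-1,88],
    [-1,-1,94],
    [-1,-1,96],
    [-1,-1,96],
  ],
  dr=[
    [0,0,-0.003],
    [0,0,-0.003],
    [0,0,-0.003],
    [0,0,-0.003],
    [0,0,-0.003],
    [0,0,-0.003],
    [0,0,-0.003],
    [0,0,-0.003],
    [0,0,-0.003],
    [0,0,-0.003],
  ],
)

```text
time: 19.57
position: [0.4602, 0.1294, 0.0249]
tool_rot: [-3.142, -0.003, 0.002]
ft_force: [-1.1, -0.1, -0.7]
grip_width: 0.897
grip_force: 0.0
```

>>> send_rows(
  xyz=[
    [0,0,0],
    [0,0,0],
    [0,0,0],
    [0,0,0],
    [0,0,0],
    [0,0,0],
    [0,0,0],
    [0,0,0],
    [0,0,0],
    [0,0,0],
  ],
  dr=[
    [0,0,0],
    [0,0,0],
    [0,0,0],
    [0,0,0],
    [0,0,0],
    [0,0,0],
    [0,0,0],
    [0,0,0],
    [0,0,0],
    [0,0,0],
  ],
  jaw=40,
  grip_force=30,
)

```text
time: 20.4
position: [0.4608, 0.1292, 0.0258]
tool_rot: [3.141, 0.003, 0.001]
ft_force: [-1.0, -1.2, 3.4]
grip_width: 0.563
grip_force: 30.0
```

```bash
python3 -c "
from h import *
print(ray('scene',127,139,.124)*1000)
go((624.3,-200.7,170),0)"
```

```text
[ 622.08253284 -196.49077078  124.        ]
at [460.8 129.2  25.8] yaw 0.002 F [-1.  -1.2  3.4] w 48.9 gf 30.0 t 20.4 q [ 0.26  0.24 -0.64  2.07  0.19  0.89 -2.05]
shift [ 163.   330.2 -144.1] dr [ 0.    -0.     0.002]
```

>>> send_rows(
  xyz=[
    [0,0,-6],
    [0,0,-18],
    [0,0,-36],
    [0,0,-56],
    [0,0,-76],
    [3,6,-96],
    [10,20,-114],
    [20,40,-130],
    [32,66,-140],
    [46,94,-144],
  ],
  dr=[
    [0,0,0],
    [0,0,0],
    [0,0,0],
    [0,0,0],
    [0,0,0],
    [0,0,0],
    [0,0,0],
    [0,0,0],
    [0,0,0],
    [0,0,0],
  ],
)

```text
time: 21.23
position: [0.5079, 0.0357, 0.1726]
tool_rot: [3.141, 0.007, 0.007]
ft_force: [0.9, 0.3, -0.8]
grip_width: 0.561
grip_force: 30.0
```

>>> send_rows(
  xyz=[
    [14,28,0],
    [28,56,0],
    [42,85,0],
    [56,114,0],
    [70,142,0],
    [84,171,0],
    [97,197,0],
    [107,217,0],
    [114,231,0],
    [117,236,0],
  ],
  dr=[
    [0,0,0],
    [0,0,0],
    [0,0,0],
    [0,0,0],
    [0,0,0],
    [0,0,0],
    [0,0,0],
    [0,0,0],
    [0,0,0],
    [0,0,0],
  ],
)

```text
time: 22.07
position: [0.6243, -0.2038, 0.1698]
tool_rot: [3.141, -0.003, 0.0]
ft_force: [-0.6, -0.6, -1.1]
grip_width: 0.56
grip_force: 30.0
```

>>> send_rows(
  xyz=[
    [0,0,2],
    [0,0,5],
    [0,0,8],
    [0,0,10],
    [0,0,10],
    [0,0,10],
    [0,0,10],
    [0,0,10],
    [0,0,10],
    [0,0,10],
  ],
  dr=[
    [0,0,0],
    [0,0,0],
    [0,0,0],
    [0,0,0],
    [0,0,0],
    [0,0,0],
    [0,0,0],
    [0,0,0],
    [0,0,0],
    [0,0,0],
  ],
)

```text
time: 22.9
position: [0.6242, -0.2004, 0.1597]
tool_rot: [3.141, 0.003, 0.0]
ft_force: [-0.0, 1.4, -0.7]
grip_width: 0.56
grip_force: 30.0
```

```bash
python3 -c "
from h import *
go((624.3,-200.5,142),0)"
```

```text
at [ 624.2 -200.4  159.7] yaw 0.002 F [-0.   1.4 -0.7] w 48.8 gf 30.0 t 22.9 q [ 0.59  0.41 -0.41  1.53  0.17  1.24 -1.42]
shift [ 0.1  0.1 17.7] dr [ 0.    -0.     0.002]
```

>>> send_rows(
  xyz=[
    [0,0,3],
    [0,0,6],
    [0,0,9],
    [0,0,11],
    [0,0,13],
    [0,0,15],
    [0,0,17],
    [0,0,18],
    [0,0,18],
    [0,0,18],
  ],
  dr=[
    [0,0,0.002],
    [0,0,0.002],
    [0,0,0.002],
    [0,0,0.002],
    [0,0,0.002],
    [0,0,0.002],
    [0,0,0.002],
    [0,0,0.002],
    [0,0,0.002],
    [0,0,0.002],
  ],
)

```text
time: 23.73
position: [0.6242, -0.2004, 0.1415]
tool_rot: [3.141, -0.0, -0.0]
ft_force: [0.2, -0.3, -0.6]
grip_width: 0.564
grip_force: 30.0
```

```bash
python3 -c "
from h import *
go((624.3,-200.5,137),0)"
```

```text
at [ 624.2 -200.4  141.5] yaw -0.0 F [ 0.2 -0.3 -0.6] w 49.1 gf 30.0 t 23.73 q [ 0.59  0.42 -0.41  1.54  0.18  1.21 -1.42]
shift [0.1 0.1 4.5] dr [ 0.  0. -0.]
```

>>> send_rows(
  xyz=[
    [0,0,1],
    [0,0,2],
    [0,0,3],
    [0,0,4],
    [0,0,5],
    [0,0,6],
    [0,0,7],
    [0,0,7],
    [0,0,7],
    [0,0,7],
  ],
  dr=[
    [0,0,0],
    [0,0,0],
    [0,0,0],
    [0,0,0],
    [0,0,0],
    [0,0,0],
    [0,0,0],
    [0,0,0],
    [0,0,0],
    [0,0,0],
  ],
)

```text
time: 24.57
position: [0.6254, -0.2005, 0.1379]
tool_rot: [3.14, -0.0, 0.005]
ft_force: [-3.9, 1.3, 11.5]
grip_width: 0.563
grip_force: 30.0
```

```bash
python3 -c "
from h import *
go((624.3,-200.5,137),0)"
```

```text
at [ 625.4 -200.5  137.9] yaw -0.0 F [-3.9  1.3 11.5] w 49.0 gf 30.0 t 24.57 q [ 0.58  0.43 -0.41  1.55  0.18  1.2  -1.43]
shift [-1.1  0.   0.9] dr [ 0.001 -0.003 -0.   ]
```

>>> send_rows(
  xyz=[
    [0,0,-1],
    [0,0,-2],
    [0,0,-3],
    [0,0,-3],
    [0,0,-3],
    [0,0,-6],
    [0,0,-14],
    [0,0,-26],
    [0,0,-38],
    [0,0,-46],
  ],
  dr=[
    [0,0,0],
    [0,0,0],
    [0,0,0],
    [0,0,0],
    [0,0,0],
    [0,0,0],
    [0,0,0],
    [0,0,0],
    [0,0,0],
    [0,0,0],
  ],
  jaw=74,
)

```text
time: 25.4
position: [0.6251, -0.2006, 0.1833]
tool_rot: [3.141, -0.0, 0.005]
ft_force: [0.1, 0.4, 1.2]
grip_width: 0.848
grip_force: 0.0
```

>>> send_rows(
  xyz=[
    [-5,-12,-2],
    [-16,-40,-2],
    [-30,-74,-2],
    [-44,-108,-2],
    [-58,-142,-2],
    [-72,-176,-2],
    [-86,-210,-2],
    [-100,-244,-2],
    [-114,-278,-2],
    [-128,-312,-2],
  ],
  dr=[
    [0,0,0],
    [0,0,0],
    [0,0,0],
    [0,0,0],
    [0,0,0],
    [0,0,0],
    [0,0,0],
    [0,0,0],
    [0,0,0],
    [0,0,0],
  ],
)

```text
time: 26.23
position: [0.4944, 0.1138, 0.1827]
tool_rot: [3.141, 0.001, 0.001]
ft_force: [0.3, 0.2, -0.3]
grip_width: 0.852
grip_force: 0.0
```

>>> send_rows(
  xyz=[
    [-14,-34,8],
    [-28,-68,20],
    [-40,-100,34],
    [-49,-125,48],
    [-54,-139,58],
    [-56,-144,62],
    [-56,-144,62],
    [-56,-144,62],
    [-56,-144,62],
    [-56,-144,62],
  ],
  dr=[
    [0,0,0],
    [0,0,0],
    [0,0,0],
    [0,0,0],
    [0,0,0],
    [0,0,0],
    [0,0,0],
    [0,0,0],
    [0,0,0],
    [0,0,0],
  ],
)

```text
time: 27.07
position: [0.4414, 0.2543, 0.1212]
tool_rot: [3.141, -0.005, 0.002]
ft_force: [-0.1, -0.1, 0.0]
grip_width: 0.851
grip_force: 0.0
```

```bash
python3 -c "
from h import *
go((441,256.5,32),0)
crop('scene',70,60,250,190,3,'pics/s5.png')"
```

```text
at [441.4 254.3 121.2] yaw -0.003 F [-0.1 -0.1  0. ] w 74.0 gf 0.0 t 27.07 q [ 0.12  0.18 -0.75  1.92  0.14  1.09 -2.26]
shift [-0.6 -2.2 89.2] dr [ 0.    -0.001 -0.003]
```

View pics/s5.png

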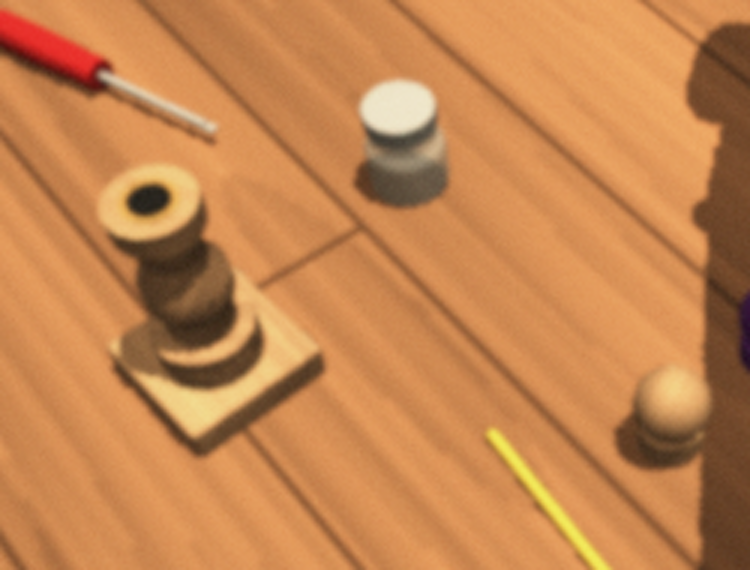

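The candlestick is complete and upright, with the cup hole at crop (148,200), and the jar has not moved. Next is the bobbin.

>>> send_rows(
  xyz=[
    [-1,-2,6],
    [-1,-2,18],
    [-1,-2,32],
    [-1,-2,46],
    [-1,-2,60],
    [-1,-2,73],
    [-1,-2,83],
    [-1,-2,88],
    [-1,-2,89],
    [-1,-2,89],
  ],
  dr=[
    [0,0,-0.003],
    [0,0,-0.003],
    [0,0,-0.003],
    [0,0,-0.003],
    [0,0,-0.003],
    [0,0,-0.003],
    [0,0,-0.003],
    [0,0,-0.003],
    [0,0,-0.003],
    [0,0,-0.003],
  ],
)

```text
time: 27.95
position: [0.4392, 0.2577, 0.0312]
tool_rot: [3.142, 0.005, -0.001]
ft_force: [-0.3, -0.1, -1.0]
grip_width: 0.847
grip_force: 0.0
```

>>> send_rows(
  xyz=[
    [0,0,0],
    [0,0,0],
    [0,0,0],
    [0,0,0],
    [0,0,0],
    [0,0,0],
    [0,0,0],
    [0,0,0],
    [0,0,0],
    [0,0,0],
  ],
  dr=[
    [0,0,0],
    [0,0,0],
    [0,0,0],
    [0,0,0],
    [0,0,0],
    [0,0,0],
    [0,0,0],
    [0,0,0],
    [0,0,0],
    [0,0,0],
  ],
  jaw=35,
  grip_force=30,
)

```text
time: 28.78
position: [0.4394, 0.2575, 0.0317]
tool_rot: [3.141, 0.004, 0.0]
ft_force: [-0.2, -1.5, 3.9]
grip_width: 0.496
grip_force: 30.0
```

```bash
python3 -c "
from h import *
go((621,169.5,90),0)"
```

```text
at [439.4 257.5  31.7] yaw 0.003 F [-0.2 -1.5  3.9] w 43.2 gf 30.0 t 28.78 q [ 0.06  0.32 -0.71  1.99  0.26  0.93 -2.36]
shift [181.4  88.5 -58.2] dr [ 0.    -0.     0.003]
```

>>> send_rows(
  xyz=[
    [0,0,-6],
    [0,0,-16],
    [0,0,-30],
    [4,2,-44],
    [12,6,-52],
    [26,13,-54],
    [44,22,-54],
    [64,31,-54],
    [86,42,-54],
    [108,53,-54],
  ],
  dr=[
    [0,0,0],
    [0,0,0],
    [0,0,0],
    [0,0,0],
    [0,0,0],
    [0,0,0],
    [0,0,0],
    [0,0,0],
    [0,0,0],
    [0,0,0.003],
  ],
)

```text
time: 29.62
position: [0.5492, 0.2031, 0.0849]
tool_rot: [3.141, -0.002, -0.0]
ft_force: [-0.7, 0.7, -0.9]
grip_width: 0.49
grip_force: 30.0
```

>>> send_rows(
  xyz=[
    [20,10,0],
    [40,19,0],
    [56,27,0],
    [66,32,0],
    [72,35,0],
    [73,35,0],
    [73,35,0],
    [73,35,0],
    [73,35,0],
    [73,35,0],
  ],
  dr=[
    [0,0,0],
    [0,0,0],
    [0,0,0],
    [0,0,0],
    [0,0,0],
    [0,0,0],
    [0,0,0],
    [0,0,0],
    [0,0,0],
    [0,0,0],
  ],
)

```text
time: 30.45
position: [0.6197, 0.1707, 0.0857]
tool_rot: [3.141, 0.002, 0.0]
ft_force: [-0.4, -0.2, -0.8]
grip_width: 0.488
grip_force: 30.0
```

```bash
python3 -c "
from h import *
go((620,169.7,60),0)
crop('scene',220,180,190,190,3,'pics/s6.png')"
```

```text
at [619.7 170.7  85.7] yaw 0.001 F [-0.4 -0.2 -0.8] w 42.4 gf 30.0 t 30.45 q [ 0.17  0.49 -0.62  1.62  0.31  1.12 -2.1 ]
shift [ 0.3  1.  25.7] dr [ 0.    -0.     0.001]
```

View pics/s6.png

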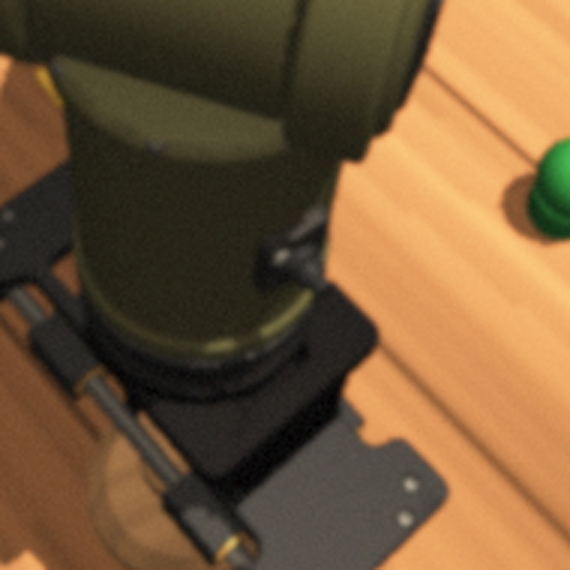

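The arm hides the bobbin here, with only the foot's rim visible at (140,510). I'll lower it and rely on the force reading.

>>> send_rows(
  xyz=[
    [0,1,4],
    [0,1,8],
    [0,1,12],
    [0,1,15],
    [0,1,18],
    [0,1,20],
    [0,1,22],
    [0,1,24],
    [0,1,25],
    [0,1,25],
  ],
  dr=[
    [0,0,0.001],
    [0,0,0.001],
    [0,0,0.001],
    [0,0,0.001],
    [0,0,0.001],
    [0,0,0.001],
    [0,0,0.001],
    [0,0,0.001],
    [0,0,0.001],
    [0,0,0.001],
  ],
)

```text
time: 31.33
position: [0.6202, 0.1689, 0.0602]
tool_rot: [3.141, -0.002, -0.001]
ft_force: [-0.5, 0.1, -0.2]
grip_width: 0.49
grip_force: 30.0
```

```bash
python3 -c "
from h import *
go((620,169.7,55),0)"
```

```text
at [620.2 168.9  60.2] yaw -0.001 F [-0.5  0.1 -0.2] w 42.6 gf 30.0 t 31.33 q [ 0.16  0.52 -0.61  1.64  0.33  1.08 -2.11]
shift [-0.2 -0.8  5.2] dr [ 0.     0.    -0.001]
```

>>> send_rows(
  xyz=[
    [0,0,1],
    [0,0,2],
    [0,0,3],
    [0,0,4],
    [0,0,5],
    [0,0,6],
    [0,0,7],
    [0,0,7],
    [0,0,7],
    [0,0,7],
  ],
  dr=[
    [0,0,0],
    [0,0,0],
    [0,0,0],
    [0,0,0],
    [0,0,0],
    [0,0,0],
    [0,0,0],
    [0,0,0],
    [0,0,0],
    [0,0,0],
  ],
)

```text
time: 32.17
position: [0.6205, 0.1689, 0.0557]
tool_rot: [3.141, -0.002, 0.001]
ft_force: [-5.9, -2.2, 11.1]
grip_width: 0.487
grip_force: 30.0
```

```bash
python3 -c "
from h import *
go((620,169.7,55),0)"
```

```text
at [620.5 168.9  55.7] yaw -0.001 F [-5.9 -2.2 11.1] w 42.4 gf 30.0 t 32.17 q [ 0.16  0.53 -0.6   1.64  0.33  1.08 -2.11]
shift [-0.5 -0.8  0.7] dr [ 0.001 -0.    -0.001]
```

>>> send_rows(
  xyz=[
    [0,0,-1],
    [0,0,-2],
    [0,0,-2],
    [0,0,-2],
    [0,0,-2],
    [0,0,-8],
    [0,0,-20],
    [0,0,-36],
    [0,0,-54],
    [0,0,-70],
  ],
  dr=[
    [0,0,0],
    [0,0,0],
    [0,0,0],
    [0,0,0],
    [0,0,0],
    [0,0,0],
    [0,0,0],
    [0,0,0],
    [0,0,0],
    [0,0,0],
  ],
  jaw=72,
)

```text
time: 33.0
position: [0.6207, 0.1693, 0.1256]
tool_rot: [-3.141, 0.002, -0.002]
ft_force: [1.2, -0.7, -0.9]
grip_width: 0.825
grip_force: 0.0
```

>>> send_rows(
  xyz=[
    [-5,5,-7],
    [-18,18,-7],
    [-38,37,-7],
    [-60,59,-7],
    [-82,80,-7],
    [-104,101,-7],
    [-126,123,-7],
    [-146,142,-7],
    [-160,156,-7],
    [-167,163,-7],
  ],
  dr=[
    [0,0,0],
    [0,0,0],
    [0,0,0],
    [0,0,0],
    [0,0,0],
    [0,0,0],
    [0,0,0],
    [0,0,0],
    [0,0,0],
    [0,0,0],
  ],
)

```text
time: 33.83
position: [0.451, 0.0036, 0.1305]
tool_rot: [3.139, -0.007, -0.001]
ft_force: [-0.1, -0.2, 0.0]
grip_width: 0.827
grip_force: 0.0
```

>>> send_rows(
  xyz=[
    [0,0,0],
    [0,0,0],
    [0,0,4],
    [0,0,8],
    [0,0,8],
    [0,0,8],
    [0,0,8],
    [0,0,8],
    [0,0,8],
    [0,0,8],
  ],
  dr=[
    [0,0,0],
    [0,0,0],
    [0,0,0],
    [0,0,0],
    [0,0,0],
    [0,0,0],
    [0,0,0],
    [0,0,0],
    [0,0,0],
    [0,0,0],
  ],
)

```text
time: 34.67
position: [0.4533, 0.0062, 0.1226]
tool_rot: [3.142, -0.002, 0.0]
ft_force: [-0.2, -0.3, 0.1]
grip_width: 0.827
grip_force: 0.0
```

```bash
python3 -c "
from h import *
go((453.2,5.5,36),0)
crop('scene',220,150,190,190,3,'pics/s7.png')"
```

```text
at [453.3   6.2 122.6] yaw -0.001 F [-0.2 -0.3  0.1] w 72.0 gf 0.0 t 34.67 q [ 0.54  0.02 -0.61  2.04  0.02  1.08 -1.65]
shift [-0.1  0.7 86.6] dr [ 0.    -0.    -0.001]
```

View pics/s7.png

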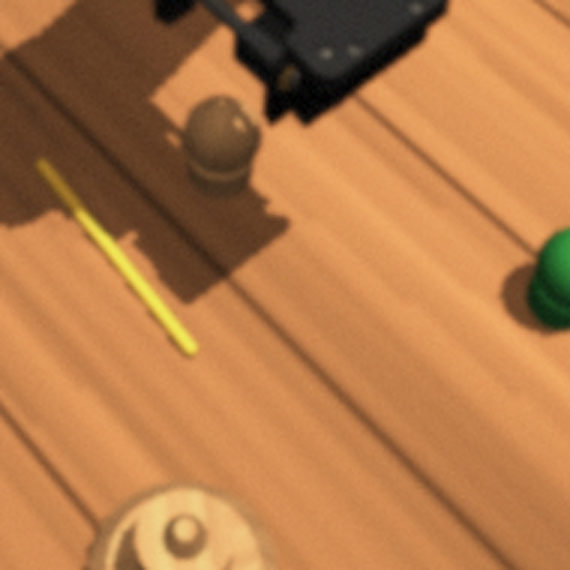

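The bobbin is on the round foot, tenon tip at crop (183,530), and the wooden ball sits under the gripper at (220,140). I'll take the ball.

>>> send_rows(
  xyz=[
    [0,1,6],
    [0,1,18],
    [0,1,32],
    [0,1,46],
    [0,1,60],
    [0,1,72],
    [0,1,81],
    [0,1,86],
    [0,1,87],
    [0,1,87],
  ],
  dr=[
    [0,0,0],
    [0,0,0],
    [0,0,0],
    [0,0,0],
    [0,0,0],
    [0,0,0],
    [0,0,0],
    [0,0,0],
    [0,0,0],
    [0,0,0],
  ],
)

```text
time: 35.55
position: [0.4532, 0.0052, 0.0354]
tool_rot: [-3.141, 0.002, 0.0]
ft_force: [0.1, 0.6, 0.3]
grip_width: 0.828
grip_force: 0.0
```

>>> send_rows(
  xyz=[
    [0,0,0],
    [0,0,0],
    [0,0,0],
    [0,0,0],
    [0,0,0],
    [0,0,0],
    [0,0,0],
    [0,0,0],
    [0,0,0],
    [0,0,0],
  ],
  dr=[
    [0,0,0],
    [0,0,0],
    [0,0,0],
    [0,0,0],
    [0,0,0],
    [0,0,0],
    [0,0,0],
    [0,0,0],
    [0,0,0],
    [0,0,0],
  ],
  jaw=35,
  grip_force=30,
)

```text
time: 36.38
position: [0.4534, 0.0051, 0.0357]
tool_rot: [3.141, -0.002, 0.0]
ft_force: [-0.7, -0.4, 2.8]
grip_width: 0.487
grip_force: 30.0
```

```bash
python3 -c "
from h import *
go((620.5,169,128),0)"
```

```text
at [453.4   5.1  35.7] yaw -0.001 F [-0.7 -0.4  2.8] w 42.4 gf 30.0 t 36.38 q [ 0.51  0.16 -0.61  2.12  0.12  0.89 -1.74]
shift [ 167.  -164.1  -92.3] dr [ 0.    -0.    -0.001]
```

>>> send_rows(
  xyz=[
    [0,0,-6],
    [0,0,-16],
    [0,0,-30],
    [0,0,-46],
    [0,0,-62],
    [5,-5,-76],
    [14,-14,-87],
    [28,-27,-92],
    [44,-43,-92],
    [62,-60,-92],
  ],
  dr=[
    [0,0,0],
    [0,0,0],
    [0,0,0],
    [0,0,0],
    [0,0,0],
    [0,0,0],
    [0,0,0],
    [0,0,0],
    [0,0,0],
    [0,0,0],
  ],
)

```text
time: 37.22
position: [0.5161, 0.065, 0.1289]
tool_rot: [3.14, -0.004, 0.003]
ft_force: [-0.3, -0.1, -1.0]
grip_width: 0.488
grip_force: 30.0
```

>>> send_rows(
  xyz=[
    [18,-18,0],
    [37,-36,0],
    [56,-55,0],
    [74,-73,0],
    [90,-89,0],
    [100,-98,0],
    [105,-103,0],
    [106,-104,0],
    [106,-104,0],
    [106,-104,0],
  ],
  dr=[
    [0,0,0],
    [0,0,0],
    [0,0,0],
    [0,0,0],
    [0,0,0],
    [0,0,0],
    [0,0,0],
    [0,0,0],
    [0,0,0],
    [0,0,0],
  ],
)

```text
time: 38.05
position: [0.6209, 0.1678, 0.1276]
tool_rot: [3.14, -0.003, -0.001]
ft_force: [1.2, 0.6, -0.5]
grip_width: 0.49
grip_force: 30.0
```

```bash
python3 -c "
from h import *
go((621,169,108),0)"
```

```text
at [620.9 167.8 127.6] yaw -0.002 F [ 1.2  0.6 -0.5] w 42.7 gf 30.0 t 38.05 q [ 0.2   0.46 -0.65  1.58  0.29  1.2  -2.08]
shift [ 0.1 -1.2 19.6] dr [ 0.001  0.001 -0.002]
```

>>> send_rows(
  xyz=[
    [0,-1,4],
    [0,-1,7],
    [0,-1,10],
    [0,-1,12],
    [0,-1,14],
    [0,-1,16],
    [0,-1,18],
    [0,-1,19],
    [0,-1,19],
    [0,-1,19],
  ],
  dr=[
    [0,0,0],
    [0,0,0],
    [0,0,0],
    [0,0,0],
    [0,0,0],
    [0,0,0],
    [0,0,0],
    [0,0,0],
    [0,0,0],
    [0,0,0],
  ],
)

```text
time: 38.88
position: [0.6214, 0.17, 0.1084]
tool_rot: [3.142, -0.002, -0.0]
ft_force: [-0.5, 0.9, -0.7]
grip_width: 0.487
grip_force: 30.0
```

```bash
python3 -c "
from h import *
go((621,169,103.5),0)"
```

```text
at [621.4 170.  108.4] yaw -0.001 F [-0.5  0.9 -0.7] w 42.3 gf 30.0 t 38.88 q [ 0.19  0.48 -0.65  1.6   0.31  1.17 -2.1 ]
shift [-0.4  1.   4.9] dr [ 0.     0.    -0.001]
```

>>> send_rows(
  xyz=[
    [0,1,1],
    [0,1,2],
    [0,1,3],
    [0,1,4],
    [0,1,5],
    [0,1,6],
    [0,1,7],
    [0,1,7],
    [0,1,7],
    [0,1,7],
  ],
  dr=[
    [0,0,0],
    [0,0,0],
    [0,0,0],
    [0,0,0],
    [0,0,0],
    [0,0,0],
    [0,0,0],
    [0,0,0],
    [0,0,0],
    [0,0,0],
  ],
)

```text
time: 39.72
position: [0.6223, 0.169, 0.1038]
tool_rot: [3.141, -0.002, 0.004]
ft_force: [-1.8, -2.3, 9.5]
grip_width: 0.49
grip_force: 30.0
```

```bash
python3 -c "
from h import *
go((621,169,103.5),0)"
```

```text
at [622.3 169.  103.8] yaw -0.001 F [-1.8 -2.3  9.5] w 42.6 gf 30.0 t 39.72 q [ 0.19  0.48 -0.64  1.6   0.31  1.16 -2.1 ]
shift [-1.3  0.   0.3] dr [ 0.    -0.002 -0.001]
```

>>> send_rows(
  xyz=[
    [0,0,-1],
    [0,0,-2],
    [0,0,-3],
    [0,0,-3],
    [0,0,-3],
    [0,0,-8],
    [0,0,-20],
    [0,0,-36],
    [0,0,-54],
    [0,0,-70],
  ],
  dr=[
    [0,0,0],
    [0,0,0],
    [0,0,0],
    [0,0,0],
    [0,0,0],
    [0,0,0],
    [0,0,0],
    [0,0,0],
    [0,0,0],
    [0,0,0],
  ],
  jaw=72,
)

```text
time: 40.55
position: [0.6216, 0.1692, 0.1735]
tool_rot: [-3.141, 0.002, -0.002]
ft_force: [0.4, -0.7, 0.4]
grip_width: 0.825
grip_force: 0.0
```

>>> send_rows(
  xyz=[
    [-5,6,-10],
    [-18,22,-15],
    [-38,45,-15],
    [-60,70,-15],
    [-82,95,-15],
    [-104,120,-15],
    [-120,145,-15],
    [-130,160,-15],
    [-132,165,-15],
    [-132,165,-15],
  ],
  dr=[
    [0,0,0],
    [0,0,0],
    [0,0,0],
    [0,0,0],
    [0,0,0],
    [0,0,0],
    [0,0,0],
    [0,0,0],
    [0,0,0],
    [0,0,0],
  ],
)

```text
time: 41.38
position: [0.4888, 0.0023, 0.1871]
tool_rot: [3.14, -0.007, 0.001]
ft_force: [0.7, -0.0, -0.3]
grip_width: 0.827
grip_force: 0.0
```

```bash
python3 -c "
from h import *
crop('scene',50,60,350,320,1.85,'pics/s8.png')"
```

```text
(no output)
```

View pics/s8.png

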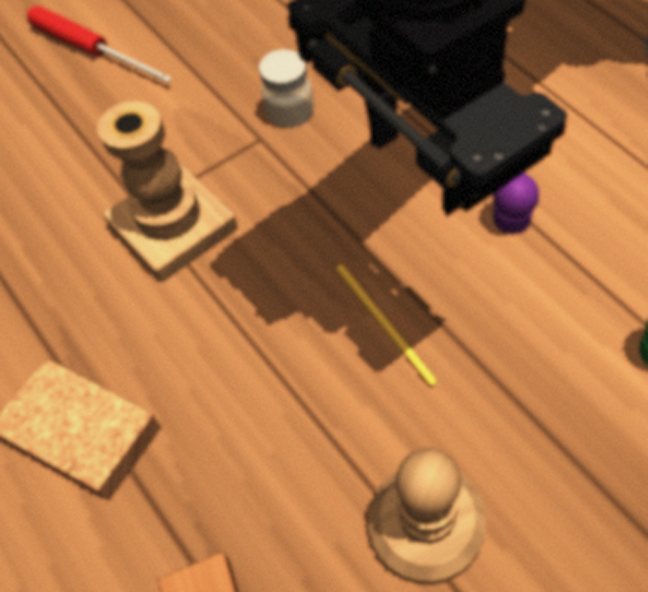

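Both pieces stand complete and upright: the candlestick at (150,180) and the finial at (428,510). The jar is untouched at (287,88) and the gripper is clear, so I'll hand in.

```bash
python3 -c "
from bench import *
print(close_job())"
```

```text
the job is handed in; nothing more can be done
None
```

The candlestick (disc, vase, cup) and the finial (bobbin, ball) are both stacked upright, each part pushed down to its expected seated height (within about 0.3 mm by the arm's readings); the jar was left where it stood, and the job was handed in at about 41 s of the 122 s allowed.

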